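Swing out the folding hook and hang the template on it

ROBOT

A 7-joint arm with a two-finger parallel gripper is mounted at the origin on a cart in front of the work surface, level with it; the furniture and walls round the work are solid. World frame = base frame: x ahead of the robot, y to its left, z up, the work surface at z = 0. Lengths are in m, angles in rad, forces in N, time in s.
With the tool pointing down it reaches from about 0.425 to 0.875 m from the base axis. Payload 8.4 kg.
Tool frame: the origin (TCP) lies on the mounting face of the last link; the fingertips stand 182 mm ahead of it and the grasp point (between the pads) lies 164 mm ahead of it (tcp_to_tips is the distance from the TCP to the fingertips, in m); z points along the fingers, y is the line along which they close (so a half turn about z gives the same grasp; the last joint's range is limited). The gripper opens to 87 mm and grips with 3 to 60 N. Pads are 19 mm wide; open, the fingers measure 117 mm over their backs; the gripper's body (75 mm by 190 mm) begins 51 mm behind the grasp point.
Start: joints at [1.08, 0.333, 0.04, 1.465, -0.013, 1.343, -0.059], TCP at [0.248, -0.601, 0.405] pointing down, gripper open.
Joint ranges: [-2.58, 2.58], [-0.38, 2.09], [-1.3, 1.39], [0.25, 2.4], [-1.5, 4.64], [0.08, 2.09], [-2.65, 2.65]. Speed limits (rad/s): [2.22, 2.22, 2.79, 2.79, 3.14, 3.14, 3.14].

INTERFACE

Orientations are given as a unit quaternion [x, y, z, w].
In Python, from bench import sense, read_camera, camera_model, hand_in, look_for, trace, mark_of, tcp_to_tips gives the robot as it stands.
- The arm moves only by the tool servo_tool, never from a script. Its argument "rows" is a list of rows, each a list of 7 numbers: the shift along the tool's x, y, z in cm, then the turn, a rotation vector about the tool's x, y, z in rad, then the gripper command: -1 is shut, 1 is fully open, values between are in proportion. In form: [[x, y, z, ax, ay, az, fingers], ...]. A call has 1 to 20 rows; each row shifts and turns the commanded pose from where the row before left it, along the tool's axes as they then stand; what a row does not reach is not made up. A row lasts 1/12 s, in which the tool goes at most 41.7 mm and 7.16 degrees, less where a joint would pass 70% of its speed; a pose out of reach is approached as far as the arm can. A call with a gripper value outside its range is refused whole. The fingers move at their own pace and stop on an object; "force" is the grip in N (left out, the last holds). Time passes only in rows, so rows that do not move let the fingers close. It gives the time, the measured TCP pose, the force, the opening and the grip force at its end, in the units of the state.
- sense(): the state, without advancing time (a new reading comes with each control period).
- read_camera(name): name is "scene" or "top" or "wrist"; returns the picture (400x640x3 uint8, red, green, blue); there is no depth.
- camera_model(name): a dict with "intrinsics" (3x3 intrinsics, pixels), "k1" (the pictures are not rectified: a ray, as slopes to the right and down, at radius r is drawn at 1 + k1 r^2 times it, then the intrinsics apply), "cam_to_world" (4x4, takes a point from camera to world coordinates). Camera axes: x right, y down, z forward; pixel columns grow to the right and rows downward; lengths in m; the calibration is good to about 2 mm. A picture is of the moment at which its call begins: read the wrist's pose just before it. camera_model takes no time and is no camera call; for the wrist camera it gives the pose at the moment of the call.
- hand_in(): hands the job in; it is judged then, once.
Trained networks look in the newest picture that a camera, given by its name, has taken for a name from the list of things; names that differ only in an ending like _2 or _b are one class to them, and where a whole thing is asked for, a point or a joint stands for the part that bears it (a point fixed in the world has none). Each returns a list of dicts, best first, with "confidence" (0 to 1); they miss things now and then, are a little off and sometimes report something else, mostly with a low value. They report only what shows in the picture. A call takes as long as a camera call.
- look_for(camera, thing): "pixel" ([column, row] in pixels, amid what is visible of it).
- trace(camera, thing): "mask" (400x640 bool, what is visible of it) and "pixel" ([column, row] in pixels, amid what is visible of it).
- mark_of(camera, thing): "pixel" ([column, row] in pixels: a listed point, or the origin of a listed thing).
The state is a dict: "t": time; "q": joint angles; "dq": joint speeds; "effort": joint torques, N m; "eef_pos": TCP position; "tool_rot": TCP orientation; "contact_force": force on the tool from outside, world axes, zero at the start; "torque": the same for the moment, N m; "grip_width": opening from 0.0 (shut) to 1.0 (fully open); "finger_force": force on a finger pad.
Only numpy, scipy, OpenCV 4.12 (cv2) and the standard library are available. Lean on these libraries where they do the work, as an engineer would, in place of code of your own. Each camera call takes 0.05 s, during which the arm holds its last target. There are 200 camera calls.

TASK

Swing the folded steel hook on the wooden stand out until it is against its stop, square to the post. Then lift the plywood template out of its slotted rest, pass its slot over the upturned tip of the hook, and while it is still raised push it lightly back until it touches the round collar; then lower it gently until the hook carries it between collar and tip, and only then let go. Do not press the template hard on the hook, and leave the other things on the table alone.

Things in the scene. Friction and masses are not known exactly. Their poses are not given: they have to be found in the camera images.
- stand: Fixed wooden hook stand: foot 125x120x18 mm, low panel 120 mm wide up to z 102 mm and, on its -y half, a post 44 mm wide up to z 167 mm (both 18 mm thick, front faces at local x = +20 mm). Origin on the table under the foot; its local -x is the front, roughly towards the robot; yaw varies and it may stand left or right on the table.
- hook (a joint): Hinge of the hook about the vertical line through point hook_hinge. 0: folded flat, the rod lying along the stand's +y; grows as the hook swings out in front (counter-clockwise seen from above); 1.571: against its stop, the rod pointing along the stand's -x. Starts between 0 and 0.35. It stays where it is left; friction resists about 3.5 N at the tip, so a side push on the rod can fold it back.
- hook_hinge (a point): On the hinge axis at the height of the rod's centre line, z 140 mm; offset from the stand origin 8 mm along its +x and 34 mm along its -y.
- hook_tip (a point): Point on the rod's centre line at the end of the hook, 59 mm from the hinge axis, under the middle of the upturned tip. Rod 10 mm thick; tip is a 10 mm round bar that rises to 19 mm above this point. Free space behind it when folded above the low panel. Its axes turn with the hook: +y points along the rod from hinge to tip.
- hook_seat (a point): Top of the rod (5 mm above its centre line) half-way between collar and tip, 47 mm from the hinge axis: where the template's eye belongs. The gap between collar and tip is 13.5 mm wide (from 40.5 to 54 mm from the hinge axis). The collar is a round steel disc on the rod, 28 mm across and 6 mm thick, its front face 40.5 mm from the hinge axis; it is wider than the template slot. Axes turn with the hook: +y points from hinge to tip.
- rest: Fixed pale wooden rest 70x130x42 mm with a slot along its y, 13 mm wide and 27 mm deep (slot floor 15 mm over the table). Origin on the table under its centre.
- template_center (a point): Centre (half-way up) of the loose plywood template: 10 mm thick along its x, 150 mm high, 100 mm wide below and 60 mm wide in the top part, about 0.2 kg. It stands upright in the rest. Axes: x through the thickness, y across, z up. It may hang either way round.
- template_eye (a point): Middle of the top edge of the template's slot, mid-thickness; 20 mm above the centre, 55 mm below the template's top edge. The slot is 15 mm wide (y) and 34 mm high, going down from here.
- template_grip (a point): Good place to grip the template across its thickness: 63 mm above its centre, 12 mm under its top edge, 43 mm above the eye.
- template: The template again; origin in the middle of its lower edge (75 mm under its centre).
- wax_tin: Bystander: round wax tin, 73 mm across, 24 mm high, pale rim; origin under it.
- cork_block: Bystander: brown cork sanding block 99x118x30 mm; origin under it.
- oak_offcut: Bystander: small oak block 60x79x22 mm; origin under it.
- glue_bottle: Bystander: standing white glue bottle, 169 mm high; origin under it.
- abrasive_pad: Bystander: small abrasive pad 58x63x11 mm; origin under it.
- ebony_offcut: Bystander: small black wooden strip 63x80x12 mm; origin under it.

How it is judged:
On the way, in this order (a step that is already met when the one before it is completed fails the run):
1. the hook is swung out against its stop (value of joint hook above 1.53 rad), for 0.2 s.
2. the held template, its slot over the rod and its eye still more than 8 mm above the seat, touches the collar (contact force between template and hook_c2 above 0.4 N and contact force between the fingers and template above 0.5 N and z of template_eye in the frame of hook_seat above 0.008 m and horizontal distance between template_eye and hook_seat below 0.01 m), for 0.1 s.
3. the hook bears at least half of the template's weight while the fingers still hold it (contact force between template and hook_c0 above 0.8 N and contact force between the fingers and template above 0.5 N and distance between template_eye and hook_seat below 0.008 m), for 0.1 s.
At the end, for the whole second after the job is handed in: The hook is out (joint over 1.48); the template hangs on it between collar and tip, its eye within 7 mm of the seat, upright within 0.15 rad, carried by the hook, released and at rest (value of joint hook above 1.48 rad and distance between template_eye and hook_seat below 0.007 m and angle between template_center's own z axis and vertical below 0.15 rad and contact force between template and hook_c0 above 0.6 N and contact force between template and the fingers below 0.1 N and linear speed of template below 0.03 m/s); the robot touches nothing.
It fails at once if the template is pressed on the hook's rod, tip or collar with more than 20 N (contact force between template and hook above 20 N).
It fails at once if a bystander on the table is moved more than 20 mm (distance of any of wax_tin, cork_block, oak_offcut, glue_bottle, abrasive_pad, ebony_offcut from where it was at the start of the episode above 0.02 m).
It also fails if it takes over 72 s, if anything falls off the work surface, if the arm or the gripper's body presses on something with over 40 N, if the wrist force passes 120 N, or if a joint passes its speed limit or range.

## Working session

There is one attempt and no reset: what is moved stays moved. The work goes in short steps, Python scripts to look and compute and a tool call to move; the robot and the scene stay as the last step left them, time stands still between calls to the robot, and variables do not carry over. Pictures are saved under pics/ and viewed, at most 10 in all, crops included, and the job is handed in when it is done.

Besides the shell and the picture viewer there is one more tool, called after "Request:" by a JSON object that holds its "name" and its "arguments", one argument or row to a line. servo_tool: Moves the arm, as the interface text tells. Its arguments: {"type":"object","properties":{"rows":{"type":"array","items":{"type":"array","items":{"type":"number"}}},"force":{"type":"number"}},"required":["rows"]}

```bash
ls; mkdir -p pics; cat > h.py <<'E'
import numpy as np, cv2
from scipy.spatial.transform import Rotation as R
from bench import *
def ray(cm,px):
    K=np.array(cm["intrinsics"]);T=np.array(cm["cam_to_world"])
    d=np.array([(px[0]-K[0,2])/K[0,0],(px[1]-K[1,2])/K[1,1]]);u=d.copy()
    for _ in range(20): u=d/(1+cm["k1"]*(u@u))
    return T[:3,3],T[:3,:3]@np.array([u[0],u[1],1])
def onz(cm,px,z):
    o,d=ray(cm,px);return o+d*(z-o[2])/d[2]
def proj(cm,P):
    K=np.array(cm["intrinsics"]);T=np.array(cm["cam_to_world"])
    p=T[:3,:3].T@(np.array(P)-T[:3,3]);u=p[:2]/p[2];u=u*(1+cm["k1"]*(u@u))
    return np.array([K[0,0]*u[0]+K[0,2],K[1,1]*u[1]+K[1,2]])
def tri(*rs):
    A=0;b=0
    for o,d in rs:
        d=d/np.linalg.norm(d);M=np.eye(3)-np.outer(d,d);A=A+M;b=b+M@o
    return np.linalg.solve(A,b)
E
python3 - <<'E'
from h import *
s=sense();print(s)
ims={}
for c in("top","scene"):
    im=read_camera(c);cv2.imwrite(f"pics/{c}0.png",im[:,:,::-1])
    cm=camera_model(c);print(c,np.round(cm["cam_to_world"],3).tolist(),np.round(cm["intrinsics"],1).tolist(),cm["k1"])
Z=dict(hook_hinge=.14,hook_tip=.14,hook_seat=.145,stand=0,rest=0,template_grip=.153,template_eye=.11,template_center=.09,wax_tin=0,cork_block=0,oak_offcut=0,glue_bottle=0,abrasive_pad=0,ebony_offcut=0)
for n,z in Z.items():
    rs=[];out=[]
    for c in("top","scene"):
        m=mark_of(c,n)
        if m:
            cm=camera_model(c);rs.append(ray(cm,m[0]["pixel"]));out.append((c,np.round(m[0]["pixel"]).tolist(),round(m[0]["confidence"],2),np.round(onz(cm,m[0]["pixel"],z),3).tolist()))
    print(n,out,np.round(tri(*rs),3) if len(rs)>1 else "")
E
```

```text
pics
{'t': 0.0, 'q': array([ 1.07981784,  0.33389461,  0.03985671,  1.4662952 , -0.01337705,
        1.34332023, -0.05848485]), 'dq': array([-1.23500078e-04, -2.57442452e-04,  7.02481031e-05, -5.99299199e-04,
        7.63770086e-05, -1.25137737e-04,  1.14234676e-03]), 'effort': array([ 1.34946117e-04, -6.56356215e+01,  1.33561984e+00, -4.03808999e+01,
       -5.96011570e-02,  4.45196929e-02,  1.79180834e-04]), 'eef_pos': array([ 0.24811417, -0.60057771,  0.40385763]), 'tool_rot': array([ 9.80872796e-01,  1.94648084e-01, -2.23070336e-04, -7.95249661e-04]), 'contact_force': array([-0.07893229, -0.41773083, -0.31480185]), 'torque': array([0.01264499, 0.03033808, 0.01419137]), 'finger_force': 0.0, 'grip_width': 1.0001924043965906}
top [[0.02, -0.982, 0.185, 0.403], [-1.0, -0.016, 0.023, -0.014], [-0.02, -0.186, -0.982, 1.119], [0.0, 0.0, 0.0, 1.0]] [[502.6, 0.0, 324.2], [0.0, 502.6, 197.5], [0.0, 0.0, 1.0]] -0.13832812581596376
scene [[-0.585, -0.461, 0.668, 0.027], [-0.811, 0.31, -0.496, 0.414], [0.022, -0.832, -0.555, 0.596], [0.0, 0.0, 0.0, 1.0]] [[371.1, 0.0, 317.0], [0.0, 371.1, 201
[... 1249 characters left out ...]
('top', [258.0, 288.0], 0.76, [0.407, 0.156, 0.0]), ('scene', [301.0, 325.0], 0.95, [0.411, 0.158, 0.0])] [0.408 0.157 0.002]
oak_offcut [('top', [342.0, 272.0], 0.93, [0.447, -0.031, 0.0]), ('scene', [362.0, 268.0], 0.79, [0.463, -0.044, 0.0])] [ 0.447 -0.03   0.02 ]
glue_bottle [('top', [373.0, 142.0], 0.64, [0.747, -0.097, 0.0]), ('scene', [307.0, 204.0], 0.96, [0.752, -0.089, 0.0])] [ 0.751 -0.094 -0.002]
abrasive_pad [('top', [280.0, 141.0], 0.77, [0.747, 0.117, 0.0]), ('scene', [240.0, 231.0], 0.39, [0.744, 0.125, 0.0])] [ 0.75   0.12  -0.007]
ebony_offcut [('top', [416.0, 290.0], 0.79, [0.411, -0.194, 0.0]), ('scene', [422.0, 255.0], 0.77, [0.414, -0.194, 0.0])] [ 0.412 -0.193  0.001]
```

```bash
python3 - <<'E'
import cv2,numpy as np
a=cv2.imread("pics/top0.png");b=cv2.imread("pics/scene0.png")
x=cv2.resize(a[130:280,210:450],None,fx=3.3,fy=3.3,interpolation=cv2.INTER_CUBIC)
cv2.imwrite("pics/topc.png",x)
cv2.imwrite("pics/scc.png",cv2.resize(b[130:300,190:430],None,fx=3.3,fy=3.3,interpolation=cv2.INTER_CUBIC))
E
```

```text
(no output)
```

View pics/topc.png

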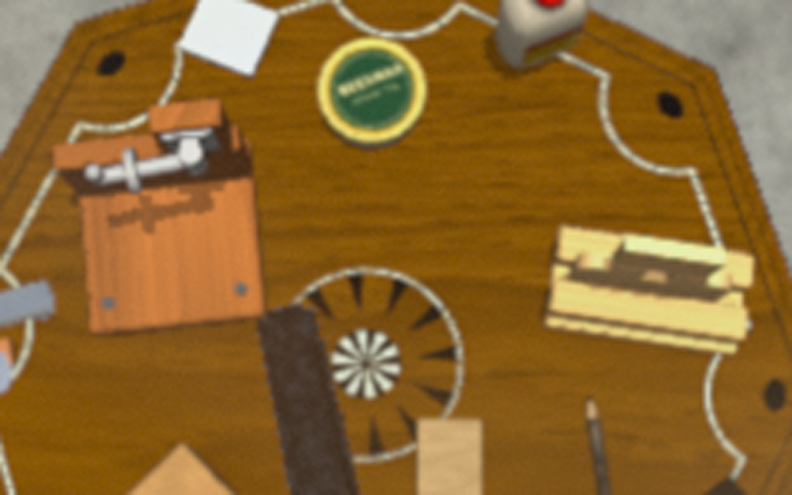

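View pics/scc.png

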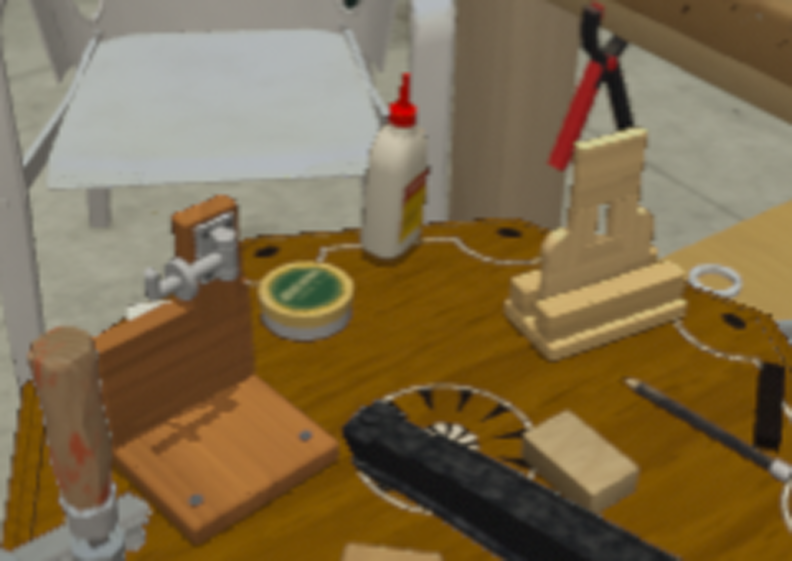

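The top crop shows the stand at left, with foot front corners at crop (90,332) and (263,315) and the rod folded at (95..190,160). The rest and template are at right, with the template's top edge from (622,240) to (725,255). The scene crop agrees: the hook is slightly swung out and the slot is visible.

```bash
python3 - <<'E'
from h import *
cm=camera_model("top")
f=lambda p,z:np.round(onz(cm,(p[0]/3.3+210,p[1]/3.3+130),z),4)
for n,p,z in [("footFL",(90,332),.018),("footFR",(263,315),.018),("postBL",(150,107),.167),("postBR",(221,100),.167),("postFR",(222,122),.167),("postFL",(153,131),.167),
 ("panFL",(57,168),.102),("panBL",(54,146),.102),("hinge",(190,152),.15),("tip",(93,173),.159),("restBL",(560,228),.042),("restBR",(752,253),.042),("restFR",(747,338),.042),("restFL",(550,318),.042),
 ("tplL",(625,237),.165),("tplR",(727,252),.165),("tplL2",(622,250),.165),("tplR2",(725,264),.165)]: print(n,f(p,z))
cw=camera_model("wrist");T=np.array(cw["cam_to_world"]);s=sense()
Rt=R.from_quat(s["tool_rot"]).as_matrix()
print("cam in tool",np.round(Rt.T@(T[:3,3]-s["eef_pos"]),3),np.round(Rt.T@T[:3,:3],2),np.array(cw["intrinsics"])[0,0])
print(np.round(Rt,3))
E
```

```text
footFL [0.533  0.2039 0.018 ]
footFR [0.5468 0.0874 0.018 ]
postBL [0.6507 0.1453 0.167 ]
postBR [0.6556 0.103  0.167 ]
postFR [0.6421 0.1019 0.167 ]
postFL [0.6361 0.1428 0.167 ]
panFL [0.6271 0.2138 0.102 ]
panBL [0.6414 0.2166 0.102 ]
hinge [0.6275 0.1226 0.15  ]
tip [0.6118 0.1791 0.159 ]
restBL [ 0.6048 -0.1091  0.042 ]
restBR [ 0.5901 -0.2362  0.042 ]
restFR [ 0.5336 -0.2318  0.042 ]
restFL [ 0.5449 -0.1026  0.042 ]
tplL [ 0.577  -0.1363  0.165 ]
tplR [ 0.5691 -0.1961  0.165 ]
tplL2 [ 0.5693 -0.1344  0.165 ]
tplR2 [ 0.562  -0.1948  0.165 ]
cam in tool [0.078 0.001 0.021] [[-0.   -0.96 -0.29]
 [ 1.   -0.    0.  ]
 [-0.   -0.29  0.96]] 311.5851124094549
[[ 0.924  0.382 -0.   ]
 [ 0.382 -0.924  0.   ]
 [-0.    -0.    -1.   ]]
```

Request:
{"name": "servo_tool", "arguments": {
  "rows": [
    [0,0,-0.3,0,0,-0.12,-1],
    [0,0,-0.3,0,0,-0.12,-1],
    [0,0,-0.3,0,0,-0.12,-1],
    [0,0,-0.3,0,0,-0.12,-1],
    [0,0,-0.3,0,0,-0.12,-1],
    [0,0,-0.3,0,0,-0.12,-1],
    [0,0,-0.3,0,0,-0.12,-1],
    [0,0,-0.3,0,0,-0.12,-1],
    [0,0,-0.3,0,0,-0.12,-1],
    [0,0,-0.3,0,0,-0.12,-1],
    [0,0,-0.3,0,0,-0.12,-1],
    [0,0,-0.3,0,0,-0.12,-1]
  ]
}}

```text
t: 2.5
eef_pos: [0.2481, -0.6008, 0.4409]
tool_rot: [0.607, 0.795, -0.0, -0.0]
contact_force: [-1.7, 0.4, -0.2]
grip_width: 0.169
finger_force: 0.0
```

```bash
cat >> h.py <<'E'
def go(p,xang=None):
    """total shift (cm, current tool axes) to TCP position p; residual turn to put tool x at xang (deg), tool down"""
    s=sense();Rt=R.from_quat(s["tool_rot"])
    d=100*Rt.inv().apply(np.array(p)-s["eef_pos"]);out=["shift cm",np.round(d,2)]
    if xang is not None:
        a=np.radians(xang);c,sn=np.cos(a),np.sin(a)
        G=R.from_matrix(np.array([[c,sn,0],[sn,-c,0],[0,0,-1]]))
        out+=["turn",np.round((Rt.inv()*G).as_rotvec(),3)]
    print("pos",np.round(s["eef_pos"],4),"t",round(s["t"],2),*out)
E
python3 -c "
from h import *
print(sense()['q']); go((.63,.15,.44),105.5)"
```

```text
[ 1.23069024  0.32622599 -0.15734513  1.40220399  0.05086478  1.41711295
  1.34057167]
pos [ 0.2481 -0.6008  0.4409] t 2.5 shift cm [62.35 56.63  0.09] turn [-0.     0.    -0.004]
```

Request:
{"name": "servo_tool", "arguments": {
  "rows": [
    [2.8,2.55,0,0,0,0,-1],
    [2.8,2.55,0,0,0,0,-1],
    [2.8,2.55,0,0,0,0,-1],
    [2.8,2.55,0,0,0,0,-1],
    [2.8,2.55,0,0,0,0,-1],
    [2.8,2.55,0,0,0,0,-1],
    [2.8,2.55,0,0,0,0,-1],
    [2.8,2.55,0,0,0,0,-1],
    [2.8,2.55,0,0,0,0,-1],
    [2.8,2.55,0,0,0,0,-1],
    [2.8,2.55,0,0,0,0,-1],
    [2.8,2.55,0,0,0,0,-1],
    [2.8,2.55,0,0,0,0,-1],
    [2.8,2.55,0,0,0,0,-1],
    [2.8,2.55,0,0,0,0,-1],
    [2.8,2.55,0,0,0,0,-1],
    [2.8,2.55,0,0,0,0,-1],
    [2.8,2.55,0,0,0,0,-1],
    [2.8,2.55,0,0,0,0,-1],
    [2.8,2.55,0,0,0,0,-1]
  ]
}}

```text
t: 4.17
eef_pos: [0.597, 0.0734, 0.4409]
tool_rot: [0.609, 0.793, 0.0, 0.0]
contact_force: [0.7, -0.4, -0.5]
grip_width: 0.006
finger_force: 0.0
```

Request:
{"name": "servo_tool", "arguments": {
  "rows": [
    [2.1,1.9,0,0,0,0,-1],
    [2.1,1.9,0,0,0,0,-1],
    [1.0,0.9,0,0,0,0,-1],
    [0.5,0.3,0,0,0,0,-1],
    [0,0,0,0,0,0,-1],
    [0,0,0,0,0,0,-1]
  ]
}}

```text
t: 4.67
eef_pos: [0.6299, 0.1391, 0.4407]
tool_rot: [0.609, 0.793, -0.0, 0.0]
contact_force: [-0.7, -0.1, -0.3]
grip_width: 0.003
finger_force: 0.0
```

```bash
python3 - <<'E'
from h import *
go((.63,.15,.44),105.5);print(sense()['q'].round(2))
cm=camera_model("wrist");im=read_camera("wrist");cv2.imwrite("pics/w1.png",im[:,:,::-1])
for n,z in dict(hook_hinge=.14,hook_tip=.14,hook_seat=.145,stand=0).items():
    for m in mark_of("wrist",n)[:1]: print(n,np.round(m["pixel"]),round(m["confidence"],2),onz(cm,m["pixel"],z).round(4))
E
```

```text
pos [0.6299 0.1391 0.4407] t 4.67 shift cm [1.05 0.29 0.07] turn [-0.    0.   -0.01]
[ 0.25  0.4  -0.73  1.39  0.26  1.45 -0.21]
hook_hinge [314. 211.] 0.7 [0.6309 0.1229 0.14  ]
hook_tip [317. 148.] 0.93 [0.6183 0.1805 0.14  ]
hook_seat [315. 161.] 0.95 [0.6198 0.17   0.145 ]
stand [307. 156.] 0.94 [0.6131 0.1506 0.    ]
```

View pics/w1.png

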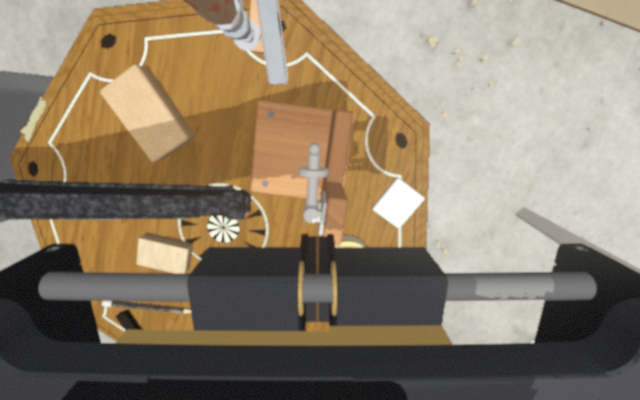

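```bash
python3 -c "
from h import *
go((.6456,.1884,.312),103.5)"
```

```text
pos [0.63   0.1386 0.4411] t 4.92 shift cm [ 4.42  2.78 12.91] turn [0.    0.001 0.024]
```

Request:
{"name": "servo_tool", "arguments": {
  "rows": [
    [1.1,0.7,0,0,0,0.024,-1],
    [1.1,0.7,0,0,0,0,-1],
    [1.1,0.7,0,0,0,0,-1],
    [1.1,0.65,0,0,0,0,-1],
    [0,0,2.5,0,0,0,-1],
    [0,0,2.5,0,0,0,-1],
    [0,0,2.5,0,0,0,-1],
    [0,0,2.0,0,0,0,-1],
    [0,0,1.6,0,0,0,-1],
    [0,0,1.2,0,0,0,-1],
    [0,0,0.5,0,0,0,-1],
    [0,0,0,0,0,0,-1]
  ]
}}

```text
t: 5.92
eef_pos: [0.646, 0.1896, 0.3117]
tool_rot: [0.618, 0.786, -0.001, -0.001]
contact_force: [0.5, -0.2, 0.6]
grip_width: 0.003
finger_force: 0.0
```

```bash
python3 - <<'E'
from h import *
go((.6456,.1884,.312),103.5)
im=read_camera("wrist");cv2.imwrite("pics/w2.png",im[:,:,::-1])
E
```

```text
pos [0.646  0.1896 0.3117] t 5.92 shift cm [-0.11 -0.07 -0.03] turn [-0.002 -0.     0.002]
```

View pics/w2.png

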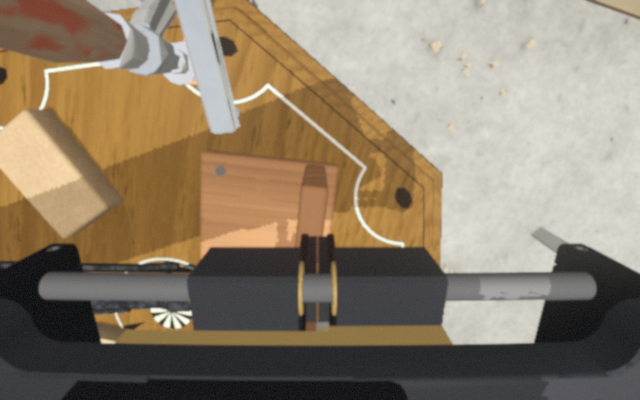

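The gripper body hides the hook. The fingertips are behind it and nothing is touching, so I'll start the swing.

Request:
{"name": "servo_tool", "arguments": {
  "rows": [
    [-0.05,-0.4,0,0,0,0,-1],
    [-0.05,-0.4,0,0,0,0,-1],
    [0,-0.3,0,0,0,0,-1],
    [0.19,-0.61,0,0,0,-0.1,-1],
    [0.19,-0.61,0,0,0,-0.1,-1],
    [0.19,-0.61,0,0,0,-0.1,-1],
    [0.19,-0.61,0,0,0,-0.1,-1],
    [0,0,0,0,0,0,-1]
  ]
}}

```text
t: 6.63
eef_pos: [0.6099, 0.1832, 0.3137]
tool_rot: [0.448, 0.894, 0.0, 0.001]
contact_force: [2.2, -0.1, 0.6]
grip_width: 0.008
finger_force: 0.4
```

```bash
python3 - <<'E'
from h import *
print(sense()["contact_force"]);go((.6,.1,.312))
for c in("top","scene"):
    im=read_camera(c)
    for n in("hook_tip","hook_seat"):
        for m in mark_of(c,n)[:1]: print(c,n,np.round(m["pixel"]),round(m["confidence"],2),onz(camera_model(c),m["pixel"],.142).round(4))
cv2.imwrite("pics/s2.png",cv2.resize(im[130:300,190:430,::-1],None,fx=2.5,fy=2.5))
E
```

```text
[ 2.18937937 -0.13318345  0.55439901]
pos [0.6099 0.1832 0.3137] t 6.63 shift cm [-6.07 -5.78  0.17]
top hook_seat [261. 198.] 0.37 [0.5851 0.1344 0.142 ]
scene hook_tip [243. 221.] 0.63 [0.5995 0.174  0.142 ]
scene hook_seat [246. 219.] 0.66 [0.6013 0.1657 0.142 ]
```

View pics/s2.png

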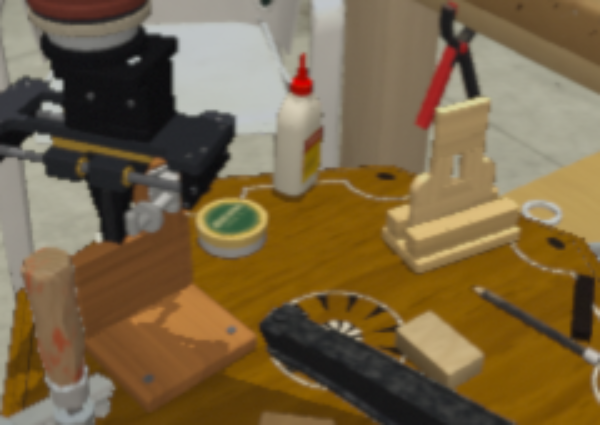

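The fingers are behind the rod, the hook is moving, and the contact force is 2.2 N. I'll continue.

Request:
{"name": "servo_tool", "arguments": {
  "rows": [
    [0.19,-0.61,0,0,0,-0.1,-1],
    [0.19,-0.61,0,0,0,-0.1,-1],
    [0.19,-0.61,0,0,0,-0.1,-1],
    [0.19,-0.61,0,0,0,-0.1,-1],
    [0.19,-0.61,0,0,0,-0.1,-1],
    [0.19,-0.61,0,0,0,-0.1,-1],
    [0.19,-0.61,0,0,0,-0.1,-1],
    [0.19,-0.61,0,0,0,-0.1,-1],
    [0,0,0,0,0,0,-1]
  ]
}}

```text
t: 7.68
eef_pos: [0.5718, 0.1517, 0.3129]
tool_rot: [0.065, 0.998, 0.0, 0.0]
contact_force: [0.1, 1.5, 2.2]
grip_width: 0.007
finger_force: 0.7
```

Request:
{"name": "servo_tool", "arguments": {
  "rows": [
    [0.08,-0.3,0,0,0,-0.05,-1],
    [0.08,-0.3,0,0,0,-0.05,-1],
    [0,0,0,0,0,0,-1]
  ]
}}

```text
t: 7.93
eef_pos: [0.5696, 0.1466, 0.3129]
tool_rot: [0.018, 1.0, 0.0, -0.0]
contact_force: [0.6, 2.4, 2.1]
grip_width: 0.009
finger_force: 1.3
```

```bash
python3 - <<'E'
from h import *
u=-np.array([np.cos(.118),np.sin(.118)]);n=np.array([-u[1],u[0]])*-1
h=np.array([.629,.1225]);p=sense()["eef_pos"][:2]
print("along",(p-h)@u,"behind",(p-h)@n,u,n,sense()["contact_force"])
go((.6,.1,.312),186.75)
E
```

```text
along 0.05615521762378076 behind 0.03095940995362566 [-0.99304607 -0.11772635] [-0.11772635  0.99304607] [0.5550746  2.41358469 2.06716772]
pos [0.5696 0.1466 0.3129] t 7.93 shift cm [-3.2  -4.55  0.08] turn [ 0.001 -0.    -0.153]
```

Request:
{"name": "servo_tool", "arguments": {
  "rows": [
    [0.05,-0.3,0,0,0,-0.05,-1],
    [0.05,-0.3,0,0,0,-0.05,-1],
    [0,-0.1,0,0,0,-0.04,-1],
    [0,0,0,0,0,0,-1]
  ]
}}

```text
t: 8.27
eef_pos: [0.5681, 0.1401, 0.3127]
tool_rot: [-0.052, 0.999, 0.0, -0.001]
contact_force: [-3.5, 3.5, 1.1]
grip_width: 0.006
finger_force: 1.8
```

Request:
{"name": "servo_tool", "arguments": {
  "rows": [
    [0,-0.15,0,0,0,0,-1],
    [0,0,0,0,0,0,-1]
  ]
}}

```text
t: 8.43
eef_pos: [0.5683, 0.1385, 0.3126]
tool_rot: [-0.051, 0.999, 0.0, -0.001]
contact_force: [-4.2, 3.9, 2.3]
grip_width: 0.007
finger_force: 2.1
```

Request:
{"name": "servo_tool", "arguments": {
  "rows": [
    [0,-0.15,0,0,0,0,-1],
    [0,0,0,0,0,0,-1]
  ]
}}

```text
t: 8.6
eef_pos: [0.5684, 0.137, 0.3126]
tool_rot: [-0.051, 0.999, 0.0, -0.001]
contact_force: [-4.0, 2.9, 0.7]
grip_width: 0.008
finger_force: 2.1
```

Request:
{"name": "servo_tool", "arguments": {
  "rows": [
    [0,-0.2,0,0,0,0,-1],
    [0,0,0,0,0,0,-1]
  ]
}}

```text
t: 8.77
eef_pos: [0.5687, 0.1348, 0.3126]
tool_rot: [-0.051, 0.999, 0.0, -0.001]
contact_force: [-3.8, 3.7, 2.1]
grip_width: 0.005
finger_force: 2.0
```

Request:
{"name": "servo_tool", "arguments": {
  "rows": [
    [0,-0.2,0,0,0,0,-1],
    [0,0,0,0,0,0,-1]
  ]
}}

```text
t: 8.93
eef_pos: [0.5691, 0.1326, 0.3126]
tool_rot: [-0.052, 0.999, 0.0, -0.0]
contact_force: [-3.0, 3.1, 1.0]
grip_width: 0.009
finger_force: 1.9
```

Request:
{"name": "servo_tool", "arguments": {
  "rows": [
    [0,-0.15,0,0,0,0,-1],
    [0,0,0,0,0,0,-1]
  ]
}}

```text
t: 9.1
eef_pos: [0.5693, 0.131, 0.3126]
tool_rot: [-0.052, 0.999, 0.0, -0.0]
contact_force: [-3.3, 3.5, 0.3]
grip_width: 0.01
finger_force: 1.8
```

Request:
{"name": "servo_tool", "arguments": {
  "rows": [
    [0,-0.15,0,0,0,0,-1],
    [0,0,0,0,0,0,-1]
  ]
}}

```text
t: 9.27
eef_pos: [0.5693, 0.1303, 0.3128]
tool_rot: [-0.053, 0.999, 0.001, -0.0]
contact_force: [-3.2, 6.1, -0.2]
grip_width: 0.004
finger_force: 3.2
```

Request:
{"name": "servo_tool", "arguments": {
  "rows": [
    [0,-0.15,0,0,0,0,-1],
    [0,0,0,0,0,0,-1]
  ]
}}

```text
t: 9.43
eef_pos: [0.5693, 0.1298, 0.3128]
tool_rot: [-0.053, 0.999, 0.002, -0.0]
contact_force: [-2.9, 9.2, -2.0]
grip_width: 0.003
finger_force: 4.9
```

```bash
python3 - <<'E'
from h import *
for c in("top","scene"):
    im=read_camera(c)
    for n in("hook_tip","hook_seat","hook_hinge"):
        for m in mark_of(c,n)[:1]: print(c,n,np.round(m["pixel"]),round(m["confidence"],2),onz(camera_model(c),m["pixel"],.142).round(4))
cv2.imwrite("pics/s3.png",cv2.resize(im[150:270,190:310,::-1],None,fx=4,fy=4))
E
```

```text
scene hook_seat [268. 214.] 0.54 [0.5936 0.1185 0.142 ]
scene hook_hinge [258. 208.] 0.57 [0.6224 0.1283 0.142 ]
```

View pics/s3.png

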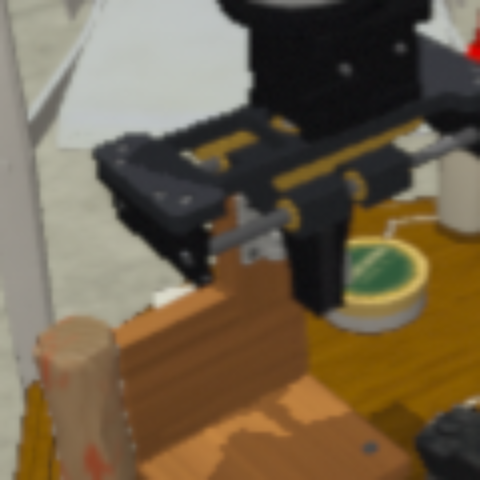

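The force rose to 9 N with the fingers barely moving, so the hook is against its stop. I'll back off, rise, and look at the hook from above.

Request:
{"name": "servo_tool", "arguments": {
  "rows": [
    [0,0,0,0,0,0,-1],
    [0,0,0,0,0,0,-1],
    [0,0.4,0,0,0,0,-1],
    [0,0.8,0,0,0,0,-1],
    [0,0.8,0,0,0,0,-1],
    [0,0,-2,0,0,0,-1],
    [0,0,-3,0,0,0,-1],
    [0,0,-3,0,0,0,-1],
    [0,0,-3,0,0,0,-1],
    [0,0,-2,0,0,0,-1],
    [0,0,0,0,0,0,-1],
    [0,0,0,0,0,0,-1]
  ]
}}

```text
t: 10.83
eef_pos: [0.568, 0.1481, 0.4438]
tool_rot: [-0.053, 0.999, -0.0, 0.001]
contact_force: [-0.2, -0.0, -1.0]
grip_width: 0.007
finger_force: 0.0
```

```bash
python3 - <<'E'
from h import *
go((.57,.115,.44),186.75);print(sense()['q'].round(2))
cs={}
for c in("wrist","top","scene"):
    cm=camera_model(c);im=read_camera(c);cv2.imwrite(f"pics/{c}4.png",im[:,:,::-1])
    for n,z in dict(hook_hinge=.14,hook_tip=.14,hook_seat=.145,stand=0).items():
        for m in mark_of(c,n)[:1]: print(c,n,np.round(m["pixel"]),round(m["confidence"],2),onz(cm,m["pixel"],z).round(4))
a=cv2.imread("pics/wrist4.png")[60:260,180:480];cv2.imwrite("pics/w4c.png",cv2.resize(a,None,fx=2.6,fy=2.6,interpolation=cv2.INTER_CUBIC))
E
```

```text
pos [0.568  0.1481 0.4438] t 10.83 shift cm [ 0.15 -3.31  0.38] turn [-0.     0.003 -0.012]
[ 0.53  0.37 -1.09  1.53  0.33  1.45  1.1 ]
wrist hook_hinge [290. 248.] 0.68 [0.6259 0.1255 0.14  ]
wrist hook_tip [285. 192.] 0.6 [0.5695 0.1168 0.14  ]
wrist hook_seat [287. 205.] 0.87 [0.5801 0.1198 0.145 ]
wrist stand [319. 200.] 0.89 [0.6145 0.1538 0.    ]
scene hook_hinge [419. 253.] 0.71 [ 0.331  -0.0507  0.14  ]
scene hook_tip [277. 218.] 0.54 [0.5711 0.1118 0.14  ]
scene hook_seat [269. 218.] 0.55 [0.5753 0.1271 0.145 ]
scene stand [248. 265.] 0.92 [0.6191 0.1644 0.    ]
```

View pics/w4c.png

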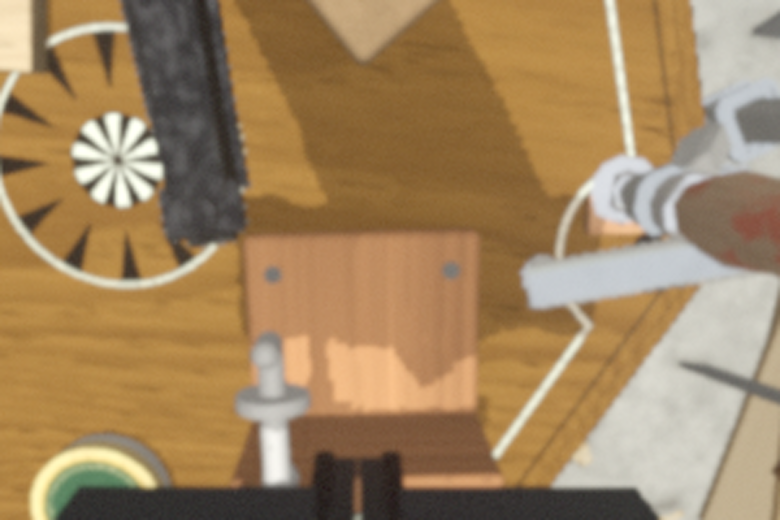

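```bash
python3 - <<'E'
from h import *
cm=camera_model("wrist")  # arm still at the same pose
f=lambda p,z:onz(cm,(p[0]/2.6+180,p[1]/2.6+60),z)
L,Rr=f((245,236),.018),f((478,232),.018);d=L-Rr;print("foot",L.round(4),Rr.round(4),np.linalg.norm(d),"yaw",np.arctan2(-Rr[0]+L[0],-(L[1]-Rr[1])))
t=f((265,343),.159);cl=f((236,401),.14);cr=f((309,401),.14);cen=f((272.5,391),.154);rb=f((277,455),.145)
print("tip",t,"collar",cl,cr,(cl+cr)/2,np.linalg.norm(cl-cr),"colltop",cen,"rod",rb)
for c in("top","scene"):
    cm=camera_model(c);
    for n in("hook_tip","hook_seat"):
        pass
E
```

```text
foot [0.5482 0.0887 0.018 ] [0.5339 0.2036 0.018 ] 0.11576469349576146 yaw 0.12317655858469989
tip [0.56299543 0.11525678 0.159     ] collar [0.5914088  0.10456791 0.14      ] [0.5885508  0.13129158 0.14      ] [0.5899798  0.11792974 0.14      ] 0.026876063648250834 colltop [0.58135383 0.11868617 0.154     ] rod [0.60902759 0.12155243 0.145     ]
```

Request:
{"name": "servo_tool", "arguments": {
  "rows": [
    [0,0,0,0,0,0.12,-1],
    [0,0,0,0,0,0.12,0],
    [0,0,0,0,0,0.12,0],
    [0,0,0,0,0,0.12,0],
    [0,0,0,0,0,0.12,0],
    [0,0,0,0,0,0.12,0],
    [0,0,0,0,0,0.12,0],
    [0,0,0,0,0,0.12,0],
    [0,0,0,0,0,0.12,0],
    [0,0,0,0,0,0.12,0],
    [0,0,0,0,0,0.12,0],
    [0,0,0,0,0,0.12,0],
    [0,0,0,0,0,0.12,0],
    [0,0,0,0,0,0.12,0],
    [0,0,0,0,0,0.12,0],
    [0,0,0,0,0,0,0]
  ]
}}

```text
t: 12.92
eef_pos: [0.5676, 0.1478, 0.4429]
tool_rot: [0.751, 0.66, 0.0, 0.0]
contact_force: [-0.1, 0.4, -0.4]
grip_width: 0.5
finger_force: 0.0
```

```bash
python3 -c "
from h import *
go((.56,-.20,.43),82.7)"
```

```text
pos [0.5676 0.1478 0.4429] t 12.92 shift cm [-34.59   3.71   1.29] turn [ 0.     0.    -0.001]
```

Request:
{"name": "servo_tool", "arguments": {
  "rows": [
    [-3.5,0.4,0.13,0,0,0,0],
    [-3.5,0.4,0.13,0,0,0,0],
    [-3.5,0.4,0.13,0,0,0,0],
    [-3.5,0.4,0.13,0,0,0,0],
    [-3.5,0.4,0.13,0,0,0,0],
    [-3.5,0.4,0.13,0,0,0,0],
    [-3.5,0.4,0.13,0,0,0,0],
    [-3.5,0.4,0.13,0,0,0,0],
    [-3.5,0.4,0.13,0,0,0,0],
    [-2.0,0.1,0.1,0,0,0,0],
    [-1.0,0,0,0,0,0,0],
    [0,0,0,0,0,0,0],
    [0,0,0,0,0,0,0]
  ]
}}

```text
t: 14.0
eef_pos: [0.5623, -0.1982, 0.4301]
tool_rot: [0.748, 0.663, 0.0, -0.0]
contact_force: [0.4, 1.3, -0.2]
grip_width: 0.5
finger_force: 0.0
```

```bash
python3 - <<'E'
from h import *
go((.56,-.20,.43),82.7)
cm=camera_model("wrist");im=read_camera("wrist");cv2.imwrite("pics/w5.png",im[:,:,::-1])
for n,z in dict(template_grip=.153,template_eye=.11,template=.015,rest=0).items():
    for m in mark_of("wrist",n)[:1]: print(n,np.round(m["pixel"]),round(m["confidence"],2),onz(cm,m["pixel"],z).round(4))
a=im[60:260,180:480,::-1];cv2.imwrite("pics/w5c.png",cv2.resize(a,None,fx=2.6,fy=2.6,interpolation=cv2.INTER_CUBIC))
E
```

```text
pos [ 0.5623 -0.1982  0.4301] t 14.0 shift cm [-0.21 -0.2   0.01] turn [ 0.    -0.001  0.007]
template_grip [323. 164.] 0.71 [ 0.5715 -0.1653  0.153 ]
template_eye [326. 155.] 0.66 [ 0.5754 -0.1645  0.11  ]
template [319. 142.] 0.9 [ 0.5697 -0.1621  0.015 ]
rest [320. 148.] 0.88 [ 0.5696 -0.1715  0.    ]
```

View pics/w5c.png

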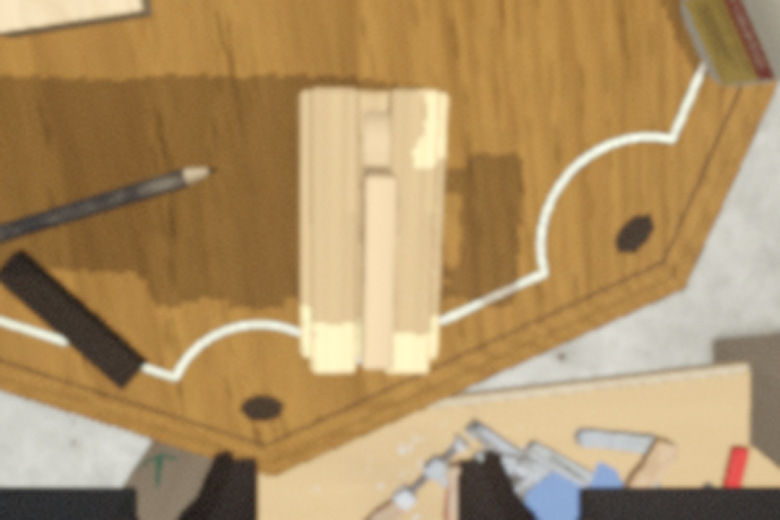

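```bash
python3 - <<'E'
from h import *
cm=camera_model("wrist")
f=lambda p,z:onz(cm,(p[0]/2.6+180,p[1]/2.6+60),z)
for ya in(171,175): 
  a=f((380.5,ya),.165);b=f((377,370),.165);d=a-b;print(a.round(4),b.round(4),np.linalg.norm(d),(a+b)/2,np.degrees(np.arctan2(d[1],d[0])))
c=[f(p,.042) for p in((302,90),(447,93),(437,365),(305,365))];print(np.round(c,4),np.mean(c,0))
c=f((377,172),.165)
go((.5697,-.165,.317),82.5)
E
```

```text
[ 0.5777 -0.1342  0.165 ] [ 0.5697 -0.1949  0.165 ] 0.06121199083627678 [ 0.57371581 -0.16455965  0.165     ] 82.54289033623523
[ 0.5776 -0.1354  0.165 ] [ 0.5697 -0.1949  0.165 ] 0.06005982927671583 [ 0.5736512  -0.16513219  0.165     ] 82.52335077123354
[[ 0.5507 -0.1031  0.042 ]
 [ 0.6127 -0.1118  0.042 ]
 [ 0.597  -0.2333  0.042 ]
 [ 0.535  -0.2258  0.042 ]] [ 0.57386113 -0.16846888  0.042     ]
pos [ 0.5624 -0.1975  0.4303] t 14.25 shift cm [ 3.31  0.33 11.33] turn [ 0.    -0.     0.011]
```

Request:
{"name": "servo_tool", "arguments": {
  "rows": [
    [1.1,0.2,0,0,0,0.01,0],
    [1.1,0.2,0,0,0,0,0],
    [1.1,0.17,0,0,0,0,0],
    [0,0,2,0,0,0,0],
    [0,0,2,0,0,0,0],
    [0,0,2,0,0,0,0],
    [0,0,2,0,0,0,0],
    [0,0,1.5,0,0,0,0],
    [0,0,1.0,0,0,0,0],
    [0,0,0.8,0,0,0,0],
    [0,0,0,0,0,0,0],
    [0,0,0,0,0,0,0]
  ]
}}

```text
t: 15.25
eef_pos: [0.5722, -0.1669, 0.3174]
tool_rot: [0.752, 0.659, 0.0, 0.0]
contact_force: [0.1, -0.3, 0.5]
grip_width: 0.497
finger_force: 0.0
```

```bash
python3 -c "
from h import *
go((.5725,-.165,.317),82.5)"
```

```text
pos [ 0.5722 -0.1669  0.3174] t 15.25 shift cm [0.19 0.   0.04] turn [ 0.    -0.    -0.002]
```

Request:
{"name": "servo_tool", "arguments": {
  "rows": [
    [0.19,0,0.04,0,0,0,0],
    [0,0,0,0,0,0,-1],
    [0,0,0,0,0,0,-1],
    [0,0,0,0,0,0,-1],
    [0,0,0,0,0,0,-1],
    [0,0,0,0,0,0,-1],
    [0,0,0,0,0,0,-1],
    [0,0,0,0,0,0,-1],
    [0,0,0,0,0,0,-1]
  ],
  "force": 25
}}

```text
t: 16.0
eef_pos: [0.5722, -0.1654, 0.3167]
tool_rot: [0.753, 0.659, -0.0, -0.0]
contact_force: [0.7, 0.4, 1.1]
grip_width: 0.114
finger_force: 25.0
```

Request:
{"name": "servo_tool", "arguments": {
  "rows": [
    [0,0,-0.4,0,0,0,-1],
    [0,0,-0.8,0,0,0,-1],
    [0,0,-1,0,0,0,-1],
    [0,0,-1,0,0,0,-1],
    [0,0,-1,0,0,0,-1],
    [0,0,-1,0,0,0,-1],
    [0,0,-1,0,0,0,-1],
    [0,0,-0.8,0,0,0,-1],
    [0,0,-0.4,0,0,0,-1],
    [0,0,0,0,0,0,-1],
    [0,0,0,0,0,0,-1]
  ]
}}

```text
t: 16.92
eef_pos: [0.5722, -0.1654, 0.3906]
tool_rot: [0.753, 0.659, -0.0, -0.0]
contact_force: [-0.1, -1.1, -2.3]
grip_width: 0.109
finger_force: 25.0
```

```bash
python3 - <<'E'
from h import *
y=.12;h=np.array([.628,.1225]);ex=np.array([np.cos(y),np.sin(y)])
p=h-.105*ex
print(sense()["contact_force"]);go((p[0],p[1],.164+.2067),96.9)
E
```

```text
[-0.06699678 -1.10680964 -2.31869795]
pos [ 0.5722 -0.1654  0.3906] t 16.92 shift cm [26.65 -8.45  1.99] turn [-0.     0.    -0.254]
```

Request:
{"name": "servo_tool", "arguments": {
  "rows": [
    [1,-0.32,0,0,0,0,-1],
    [1.8,-0.57,0,0,0,0,-1],
    [2.2,-0.7,0,0,0,0,-1],
    [2.2,-0.7,0,0,0,0,-1],
    [2.2,-0.7,0,0,0,0,-1],
    [2.2,-0.7,0,0,0,0,-1],
    [2.2,-0.7,0,0,0,0,-1],
    [2.2,-0.7,0,0,0,0,-1],
    [2.2,-0.7,0,0,0,0,-1],
    [2.2,-0.7,0,0,0,0,-1],
    [2.2,-0.7,0,0,0,0,-1],
    [2.2,-0.7,0,0,0,0,-1],
    [1.7,-0.55,0,0,0,-0.06,-1],
    [0.8,-0.2,0,0,0,-0.08,-1],
    [0,0,0.5,0,0,-0.08,-1],
    [0,0,0.7,0,0,-0.034,-1],
    [0,0,0.6,0,0,0,-1],
    [0,0,0.2,0,0,0,-1],
    [0,0,0,0,0,0,-1],
    [0,0,0,0,0,0,-1]
  ]
}}

```text
t: 18.58
eef_pos: [0.5223, 0.1165, 0.3706]
tool_rot: [0.663, 0.748, -0.0, -0.0]
contact_force: [1.1, 0.7, -1.1]
grip_width: 0.111
finger_force: 25.0
```

```bash
python3 - <<'E'
from h import *
y=.12;h=np.array([.628,.1225]);ex=np.array([np.cos(y),np.sin(y)])
p=h-.105*ex
go((p[0],p[1],.164+.2067),96.9)
ims=[]
for c in("top","scene"):
    cm=camera_model(c);im=read_camera(c);cv2.imwrite(f"pics/{c}6.png",im[:,:,::-1])
    for n,z in dict(hook_hinge=.14,hook_tip=.14,hook_seat=.145,template_eye=.164,template_grip=.207).items():
        for m in mark_of(c,n)[:1]: print(c,n,np.round(m["pixel"]),round(m["confidence"],2),onz(cm,m["pixel"],z).round(4))
    ims.append(cv2.resize(im[150:270,210:330,::-1] if c=="top" else im[140:260,220:340,::-1],None,fx=3.3,fy=3.3,interpolation=cv2.INTER_CUBIC))
cv2.imwrite("pics/c6.png",np.hstack(ims))
E
```

```text
pos [0.5223 0.1165 0.3706] t 18.58 shift cm [-0.67  0.06 -0.01] turn [-0. -0.  0.]
top hook_hinge [268. 174.] 0.81 [0.6333 0.1227 0.14  ]
scene hook_hinge [256. 207.] 0.6 [0.6326 0.1269 0.14  ]
scene hook_tip [277. 218.] 0.58 [0.5728 0.1094 0.14  ]
scene hook_seat [272. 213.] 0.68 [0.5864 0.1146 0.145 ]
scene template_eye [288. 223.] 0.68 [0.5182 0.1167 0.164 ]
scene template_grip [285. 204.] 0.89 [0.5211 0.1208 0.207 ]
```

View pics/c6.png

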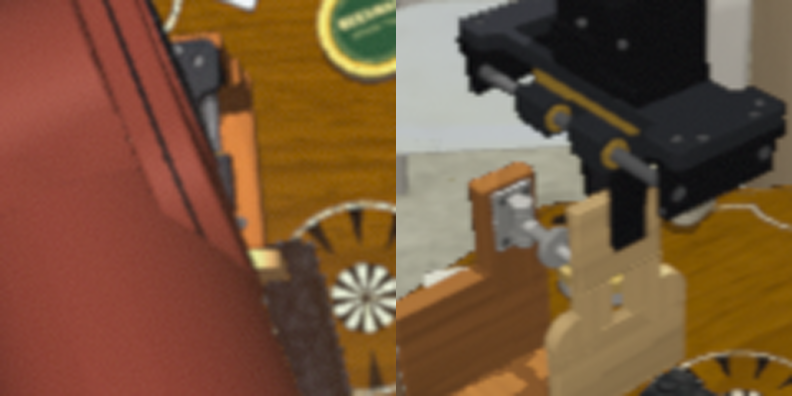

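Request:
{"name": "servo_tool", "arguments": {
  "rows": [
    [-0.3,0,0,0,0,0,-1],
    [-0.3,0.05,0,0,0,0,-1],
    [-0.07,0,0,0,0,0,-1],
    [0,0,0,0,0,0,-1],
    [0,0,0,0,0,0,-1]
  ]
}}

```text
t: 19.6
eef_pos: [0.5237, 0.1098, 0.3707]
tool_rot: [0.663, 0.748, 0.0, -0.0]
contact_force: [-0.2, 0.0, -1.4]
grip_width: 0.113
finger_force: 25.0
```

```bash
python3 - <<'E'
from h import *
s=sense();go((.5237,.1099,.3707),96.9)
cm=camera_model("wrist");im=read_camera("wrist");cv2.imwrite("pics/w7.png",im[:,:,::-1])
for n,z in dict(hook_hinge=.14,hook_tip=.14,hook_seat=.145,template_eye=.164).items():
    for m in mark_of("wrist",n)[:1]: print(n,np.round(m["pixel"]),round(m["confidence"],2),onz(cm,m["pixel"],z).round(4))
Rt=R.from_quat(s["tool_rot"]).as_matrix();tx=Rt[:,0];c=s["eef_pos"]
for e in(-.005,.005): print("tpl end",proj(cm,c+tx*.0305+Rt[:,1]*e-np.array([0,0,.1517])).round(1))
y=.12;h=np.array([.628,.1225,0]);ex=np.array([np.cos(y),np.sin(y),0])
print("tiptop exp",proj(cm,h-.059*ex+[0,0,.159]).round(1))
a=im[130:290,260:460,::-1];cv2.imwrite("pics/w7c.png",cv2.resize(a,None,fx=3.7,fy=3.7,interpolation=cv2.INTER_CUBIC))
E
```

```text
pos [0.5237 0.1098 0.3707] t 19.6 shift cm [ 0.01  0.   -0.  ] turn [-0. -0.  0.]
hook_hinge [463. 222.] 0.56 [0.6284 0.1214 0.14  ]
hook_tip [384. 219.] 0.62 [0.5715 0.1169 0.14  ]
hook_seat [400. 225.] 0.86 [0.5817 0.1158 0.145 ]
template_eye [383. 219.] 0.58 [0.564 0.125 0.164]
tpl end [305.4 218.1]
tpl end [327.9 218.1]
tiptop exp [386.8 230.8]
```

View pics/w7c.png

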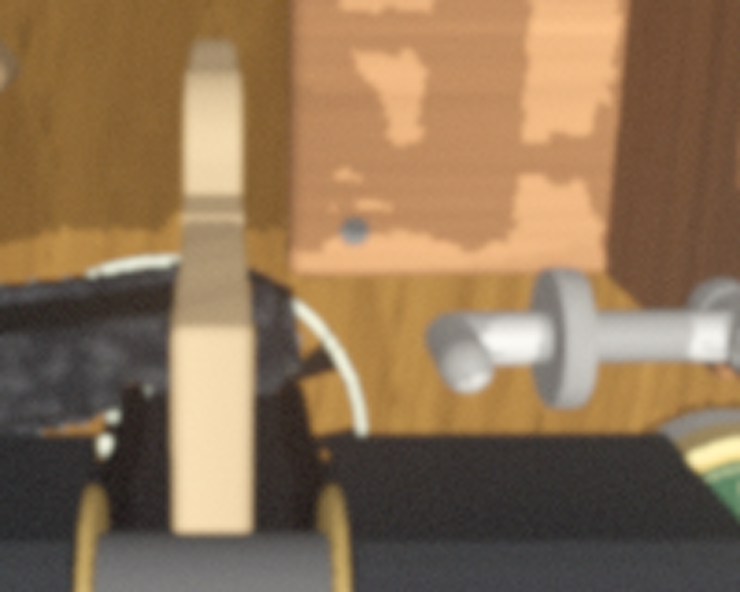

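The wrist crop shows the template's end edge at pixel row 217 and the hook's tip top at (386,230). Both are within 1 px of my model, so I'll advance the slot over the tip.

Request:
{"name": "servo_tool", "arguments": {
  "rows": [
    [-0.04,0.3,0,0,0,0,-1],
    [0,0.6,0,0,0,0,-1],
    [0,0.6,0,0,0,0,-1],
    [0,0.6,0,0,0,0,-1],
    [0,0.5,0,0,0,0,-1],
    [0,0.4,0,0,0,0,-1],
    [0,0.3,0,0,0,0,-1],
    [0,0.3,0,0,0,0,-1],
    [0,0.3,0,0,0,0,-1],
    [0,0.2,0,0,0,0,-1],
    [0,0,0,0,0,0,-1]
  ]
}}

```text
t: 20.77
eef_pos: [0.5647, 0.1145, 0.3707]
tool_rot: [0.663, 0.749, 0.0, -0.0]
contact_force: [0.1, 0.3, -2.3]
grip_width: 0.114
finger_force: 25.0
```

Request:
{"name": "servo_tool", "arguments": {
  "rows": [
    [0,0.3,0,0,0,0,-1],
    [0,0.3,0,0,0,0,-1],
    [0,0.3,0,0,0,0,-1],
    [0,0.2,0,0,0,0,-1],
    [0,0.1,0,0,0,0,-1],
    [0,0,0,0,0,0,-1],
    [0,0,0,0,0,0,-1]
  ]
}}

```text
t: 21.35
eef_pos: [0.5763, 0.116, 0.3706]
tool_rot: [0.663, 0.749, 0.0, -0.0]
contact_force: [-0.4, 0.3, -2.0]
grip_width: 0.113
finger_force: 25.0
```

```bash
python3 - <<'E'
from h import *
s=sense();y=.12;h=np.array([.628,.1225]);ex=np.array([np.cos(y),np.sin(y)])
d=s["eef_pos"][:2]-h;print("r",-d@ex,"lat",d@np.array([-ex[1],ex[0]]),"F along ex",s["contact_force"][:2]@ex)
go((.5237,.1099,.3707),96.9)
E
```

```text
r 0.05210435458583557 lat -0.00021640310898559021 F along ex -0.40588890790533055
pos [0.5763 0.116  0.3706] t 21.35 shift cm [ 0.02 -5.3  -0.01] turn [-0.    -0.     0.001]
```

Request:
{"name": "servo_tool", "arguments": {
  "rows": [
    [0,0.15,0,0,0,0,-1],
    [0,0.15,0,0,0,0,-1],
    [0,0.1,0,0,0,0,-1],
    [0,0,0,0,0,0,-1],
    [0,0,0,0,0,0,-1]
  ]
}}

```text
t: 21.77
eef_pos: [0.5803, 0.1165, 0.3707]
tool_rot: [0.663, 0.749, 0.0, -0.0]
contact_force: [-0.8, 0.3, -2.3]
grip_width: 0.113
finger_force: 25.0
```

Request:
{"name": "servo_tool", "arguments": {
  "rows": [
    [0,0.1,0,0,0,0,-1],
    [0,0,0,0,0,0,-1],
    [0,0,0,0,0,0,-1]
  ]
}}

```text
t: 22.02
eef_pos: [0.5813, 0.1166, 0.3707]
tool_rot: [0.663, 0.749, -0.0, -0.0]
contact_force: [0.3, 0.1, -2.4]
grip_width: 0.115
finger_force: 25.0
```

Request:
{"name": "servo_tool", "arguments": {
  "rows": [
    [0,0.08,0,0,0,0,-1],
    [0,0,0,0,0,0,-1],
    [0,0,0,0,0,0,-1]
  ]
}}

```text
t: 22.27
eef_pos: [0.5821, 0.1166, 0.3707]
tool_rot: [0.663, 0.749, -0.0, -0.0]
contact_force: [-0.5, -0.7, -2.2]
grip_width: 0.113
finger_force: 25.0
```

Request:
{"name": "servo_tool", "arguments": {
  "rows": [
    [0,0.08,0,0,0,0,-1],
    [0,0,0,0,0,0,-1],
    [0,0,0,0,0,0,-1]
  ]
}}

```text
t: 22.52
eef_pos: [0.5829, 0.1168, 0.3706]
tool_rot: [0.663, 0.749, -0.0, -0.0]
contact_force: [-0.3, -0.6, -1.7]
grip_width: 0.114
finger_force: 25.0
```

Request:
{"name": "servo_tool", "arguments": {
  "rows": [
    [0,0.08,0,0,0,0,-1],
    [0,0,0,0,0,0,-1],
    [0,0,0,0,0,0,-1]
  ]
}}

```text
t: 22.77
eef_pos: [0.5834, 0.1169, 0.3706]
tool_rot: [0.663, 0.749, -0.0, -0.0]
contact_force: [-3.9, -0.1, -0.6]
grip_width: 0.11
finger_force: 25.0
```

Request:
{"name": "servo_tool", "arguments": {
  "rows": [
    [0,0.06,0,0,0,0,-1],
    [0,0,0,0,0,0,-1],
    [0,0,0,0,0,0,-1]
  ]
}}

```text
t: 23.02
eef_pos: [0.5837, 0.117, 0.3706]
tool_rot: [0.663, 0.749, -0.001, -0.0]
contact_force: [-4.8, -1.4, 2.3]
grip_width: 0.118
finger_force: 25.1
```

Collar contact came at r≈45 mm, as expected, with about 4–5 N held. I'll back off 2 mm to the middle of the gap and lower.

Request:
{"name": "servo_tool", "arguments": {
  "rows": [
    [0,0,0,0,0,0,-1],
    [0,-0.1,0,0,0,0,-1],
    [0,-0.08,0,0,0,0,-1],
    [0,0,0,0,0,0,-1],
    [0,0,0,0,0,0,-1]
  ]
}}

```text
t: 23.43
eef_pos: [0.5827, 0.1167, 0.3708]
tool_rot: [0.663, 0.748, 0.0, 0.0]
contact_force: [0.2, 0.1, -1.5]
grip_width: 0.114
finger_force: 25.0
```

Request:
{"name": "servo_tool", "arguments": {
  "rows": [
    [0,0,0.2,0,0,0,-1],
    [0,0,0.2,0,0,0,-1],
    [0,0,0.2,0,0,0,-1],
    [0,0,0.2,0,0,0,-1],
    [0,0,0.2,0,0,0,-1],
    [0,0,0,0,0,0,-1],
    [0,0,0,0,0,0,-1]
  ]
}}

```text
t: 24.02
eef_pos: [0.5824, 0.1167, 0.3605]
tool_rot: [0.663, 0.749, -0.0, -0.0]
contact_force: [-0.1, 0.5, -2.2]
grip_width: 0.113
finger_force: 25.0
```

Request:
{"name": "servo_tool", "arguments": {
  "rows": [
    [0,0,0.15,0,0,0,-1],
    [0,0,0.15,0,0,0,-1],
    [0,0,0.15,0,0,0,-1],
    [0,0,0.15,0,0,0,-1],
    [0,0,0,0,0,0,-1],
    [0,0,0,0,0,0,-1]
  ]
}}

```text
t: 24.52
eef_pos: [0.5824, 0.1167, 0.3545]
tool_rot: [0.663, 0.749, -0.0, -0.0]
contact_force: [-0.4, -0.2, -2.2]
grip_width: 0.115
finger_force: 25.0
```

Request:
{"name": "servo_tool", "arguments": {
  "rows": [
    [0,0,0.08,0,0,0,-1],
    [0,0,0,0,0,0,-1],
    [0,0,0,0,0,0,-1]
  ]
}}

```text
t: 24.77
eef_pos: [0.5824, 0.1167, 0.3539]
tool_rot: [0.663, 0.749, 0.0, 0.0]
contact_force: [0.5, -0.4, -2.6]
grip_width: 0.114
finger_force: 25.0
```

Request:
{"name": "servo_tool", "arguments": {
  "rows": [
    [0,0,0.06,0,0,0,-1],
    [0,0,0,0,0,0,-1],
    [0,0,0,0,0,0,-1]
  ]
}}

```text
t: 25.02
eef_pos: [0.5824, 0.1167, 0.3532]
tool_rot: [0.663, 0.749, 0.0, -0.0]
contact_force: [-0.6, 0.4, -1.6]
grip_width: 0.114
finger_force: 25.0
```

Request:
{"name": "servo_tool", "arguments": {
  "rows": [
    [0,0,0.06,0,0,0,-1],
    [0,0,0,0,0,0,-1],
    [0,0,0,0,0,0,-1]
  ]
}}

```text
t: 25.27
eef_pos: [0.5824, 0.1167, 0.3527]
tool_rot: [0.663, 0.749, -0.0, -0.0]
contact_force: [-0.3, -0.1, -1.3]
grip_width: 0.112
finger_force: 25.0
```

Request:
{"name": "servo_tool", "arguments": {
  "rows": [
    [0,0,0.06,0,0,0,-1],
    [0,0,0,0,0,0,-1],
    [0,0,0,0,0,0,-1]
  ]
}}

```text
t: 25.52
eef_pos: [0.5824, 0.1167, 0.352]
tool_rot: [0.663, 0.749, -0.0, -0.0]
contact_force: [0.3, -0.0, -1.2]
grip_width: 0.115
finger_force: 25.0
```

Request:
{"name": "servo_tool", "arguments": {
  "rows": [
    [0,0,0.05,0,0,0,-1],
    [0,0,0,0,0,0,-1],
    [0,0,0,0,0,0,-1]
  ]
}}

```text
t: 25.77
eef_pos: [0.5825, 0.1168, 0.3517]
tool_rot: [0.663, 0.749, 0.0, 0.0]
contact_force: [0.2, 0.4, -1.9]
grip_width: 0.111
finger_force: 25.0
```

Request:
{"name": "servo_tool", "arguments": {
  "rows": [
    [0,0,0.05,0,0,0,-1],
    [0,0,0,0,0,0,-1],
    [0,0,0,0,0,0,-1]
  ]
}}

```text
t: 26.02
eef_pos: [0.5825, 0.1168, 0.3514]
tool_rot: [0.663, 0.749, 0.0, 0.0]
contact_force: [-1.9, -0.9, 3.5]
grip_width: 0.114
finger_force: 25.0
```

Request:
{"name": "servo_tool", "arguments": {
  "rows": [
    [0,0,0.05,0,0,0,-1],
    [0,0,0,0,0,0,-1],
    [0,0,0,0,0,0,-1]
  ]
}}

```text
t: 26.27
eef_pos: [0.5825, 0.1168, 0.3513]
tool_rot: [0.663, 0.749, 0.0, 0.0]
contact_force: [-2.4, -1.0, 6.8]
grip_width: 0.112
finger_force: 25.0
```

Request:
{"name": "servo_tool", "arguments": {
  "rows": [
    [0,0,0,0,0,0,-1],
    [0,0,-0.04,0,0,0,-1],
    [0,0,0,0,0,0,-1],
    [0,0,0,0,0,0,-1]
  ]
}}

```text
t: 26.6
eef_pos: [0.5825, 0.1168, 0.3513]
tool_rot: [0.663, 0.749, 0.0, 0.0]
contact_force: [-2.5, -0.9, 5.9]
grip_width: 0.111
finger_force: 25.0
```

Request:
{"name": "servo_tool", "arguments": {
  "rows": [
    [0,0,0,0,0,0,-0.7],
    [0,0,0,0,0,0,-0.5],
    [0,0,0,0,0,0,-0.3],
    [0,0,0,0,0,0,-0.3],
    [0,0,0,0,0,0,-0.3],
    [0,0,0,0,0,0,-0.3]
  ]
}}

```text
t: 27.1
eef_pos: [0.5824, 0.1167, 0.3508]
tool_rot: [0.663, 0.749, -0.0, -0.0]
contact_force: [-0.4, -0.2, -0.5]
grip_width: 0.336
finger_force: 0.0
```

```bash
python3 - <<'E'
from h import *
print(sense()["contact_force"],sense()["grip_width"])
for c in("scene",):
    cm=camera_model(c);im=read_camera(c);cv2.imwrite("pics/s8.png",im[:,:,::-1])
    for n,z in dict(template_eye=.145,template_grip=.188,template_center=.125,template=.05).items():
        for m in mark_of(c,n)[:1]: print(n,np.round(m["pixel"]),round(m["confidence"],2),onz(cm,m["pixel"],z).round(4), proj(cm,[.582,.117,z]).round(1))
E
```

```text
[-0.35963241 -0.22433701 -0.53073605] 0.33621534684032267
template_eye [270. 216.] 0.62 [0.5803 0.1221 0.145 ] [271.7 214.8]
template_grip [268. 196.] 0.85 [0.5898 0.1187 0.188 ] [270.7 197.4]
template_center [269. 221.] 0.78 [0.5893 0.1208 0.125 ] [272.1 222.5]
template [271. 250.] 0.89 [0.5827 0.1226 0.05  ] [273.6 249.6]
```

The template hangs where it should. I'll raise the gripper straight up, slowly at first.

Request:
{"name": "servo_tool", "arguments": {
  "rows": [
    [0,0,-0.4,0,0,0,-0.2],
    [0,0,-0.8,0,0,0,-0.2],
    [0,0,-1,0,0,0,-0.2],
    [0,0,-1,0,0,0,-0.2],
    [0,0,-2,0,0,0,-0.2],
    [0,0,-2,0,0,0,-0.2],
    [0,0,-2,0,0,0,-0.2],
    [0,0,-2,0,0,0,-0.2],
    [0,0,-1,0,0,0,-0.2],
    [0,0,0,0,0,0,-0.2],
    [0,0,0,0,0,0,-0.2],
    [0,0,0,0,0,0,-0.2],
    [0,0,0,0,0,0,-0.2],
    [0,0,0,0,0,0,-0.2]
  ]
}}

```text
t: 28.52
eef_pos: [0.5824, 0.1165, 0.4719]
tool_rot: [0.663, 0.749, -0.001, -0.001]
contact_force: [0.0, -0.9, -0.5]
grip_width: 0.402
finger_force: 0.0
```

```bash
python3 - <<'E'
from h import *
P=[]
for c in("scene","wrist"):
    cm=camera_model(c);im=read_camera(c);cv2.imwrite(f"pics/{c}9.png",im[:,:,::-1])
    for n,z in dict(template_eye=.145,template_grip=.188,template_center=.125,template=.05,hook_tip=.14).items():
        for m in mark_of(c,n)[:1]: print(c,n,np.round(m["pixel"]),round(m["confidence"],2),onz(cm,m["pixel"],z).round(4), proj(cm,[.582,.117,z]).round(1))
E
```

```text
scene template_eye [274. 215.] 0.63 [0.5782 0.1146 0.145 ] [271.7 214.8]
scene template_grip [272. 198.] 0.93 [0.5802 0.1157 0.188 ] [270.7 197.4]
scene template_center [271. 224.] 0.88 [0.5796 0.1213 0.125 ] [272.1 222.5]
scene template [272. 252.] 0.92 [0.5777 0.1229 0.05  ] [273.6 249.6]
scene hook_tip [276. 218.] 0.64 [0.5718 0.1122 0.14  ] [271.8 216.8]
wrist template_grip [316. 200.] 0.57 [0.5815 0.1162 0.188 ] [316.5 199.2]
wrist template [315. 167.] 0.65 [0.5794 0.1201 0.05  ] [316.8 169.6]
wrist hook_tip [304. 185.] 0.8 [0.5694 0.117  0.14  ] [316.6 186.1]
```

```bash
python3 -c "
from bench import *
print(hand_in())"
```

```text
the job is handed in; nothing more can be done
None
```

I swung the hook out to its stop, touched the template to the collar, lowered it onto the rod and released it; camera checks show it hanging in place, and I handed the job in at about 29 s without getting a verdict back.

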